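# Put the soldering supplies back on their own pads

### The job

The four supplies stand on each other's pads. Swap them round so that the teal bottle with the pink cap stands on the green pad, the white bottle with the small red cap on the red pad, the solder reel on the yellow pad and the little glass dish on the blue pad, each upright in the middle of its pad; the black pad is spare for parking a thing meanwhile. Keep everything upright, set things down gently, and leave the clear jar with the wide red lid alone.

Things in the scene. Friction and masses are not known exactly. Their poses are not given: they have to be found in the camera images.
- teal_bottle: paint bottle with teal body and pink cap, round, 130 mm tall; body 42 mm across up to 98 mm, cap 37 mm across above. Origin at the centre of its underside, z up along its axis; about 0.16 kg. Starts on the yellow or the blue pad
- white_bottle: white bottle with a small red screw cap and a label, round, 108 mm tall; body 54 mm across (straight up to about 65 mm, then shoulders), cap 31 mm across in the top 15 mm. Origin at the centre of its underside, z up; about 0.14 kg. Starts on the yellow or the blue pad
- reel_axis (a point): reel of grey solder wire with a black and yellow label on top, lying flat like a coin: 60 mm across, 40 mm tall, a loose wire end sticks out at one side (it can be passed through). This point is on the reel's axis at its underside, z up; about 0.45 kg. Starts on the green or the red pad
- dish: small round pale glass dish with dark grey pellets in it, 37 mm across, 16 mm tall; take it across the outside of its rim. Origin at the centre of its underside, z up; about 0.03 kg. Starts on the green or the red pad
- pad_green: green round rubber pad with a thin white ring near its edge, 92 mm across, 5 mm thick, fixed flat on the bench; place of the teal bottle. Origin at the centre of its underside on the bench, z up, so things stand 5 mm above it; its yaw means nothing
- pad_red: red round rubber pad with a thin white ring near its edge, 92 mm across, 5 mm thick, fixed flat on the bench; place of the white bottle. Origin at the centre of its underside on the bench, z up, so things stand 5 mm above it; its yaw means nothing
- pad_yellow: yellow round rubber pad with a thin white ring near its edge, 92 mm across, 5 mm thick, fixed flat on the bench; place of the solder reel. Origin at the centre of its underside on the bench, z up, so things stand 5 mm above it; its yaw means nothing
- pad_blue: blue round rubber pad with a thin white ring near its edge, 92 mm across, 5 mm thick, fixed flat on the bench; place of the glass dish. Origin at the centre of its underside on the bench, z up, so things stand 5 mm above it; its yaw means nothing
- pad_black: black round rubber pad with a thin white ring near its edge, 92 mm across, 5 mm thick, fixed flat on the bench; spare, empty at the start, free for parking a thing meanwhile. Origin at the centre of its underside on the bench, z up, so things stand 5 mm above it; its yaw means nothing
- jar: clear jar with a wide red lid, 65 mm across, 99 mm tall, standing directly on the bench between the pads; a bystander, leave it alone. Origin at the centre of its underside
Mind the look-alikes: they are no part of the job. Leave any purple look-alike of the teal_bottle alone.

How it is judged (in metres and radians):
At the end, for the whole second after the job is handed in: Teal bottle on the green pad, white bottle on the red, solder reel on the yellow, glass dish on the blue: each standing on its pad, its axis within 15 mm of the pad's centre, upright within 0.1 rad, released and at rest (horizontal distance between teal_bottle and pad_green below 0.015 m and z of teal_bottle in the frame of pad_green between 0.002 and 0.009 m and angle between each of teal_bottle, white_bottle, reel_axis, dish's own z axis and vertical below 0.1 rad and linear speed of each of teal_bottle, white_bottle, reel, dish below 0.02 m/s and angular speed of each of teal_bottle, white_bottle, reel, dish below 0.2 rad/s and horizontal distance between white_bottle and pad_red below 0.015 m and z of white_bottle in the frame of pad_red between 0.002 and 0.009 m and horizontal distance between reel_axis and pad_yellow below 0.015 m and z of reel_axis in the frame of pad_yellow between 0.002 and 0.009 m and horizontal distance between dish and pad_blue below 0.015 m and z of dish in the frame of pad_blue between 0.002 and 0.009 m); the robot touches nothing.
It fails at once if a bottle, the reel or the dish is tipped over (more than 40 degrees) (angle between any of teal_bottle, white_bottle, reel_axis, dish's own z axis and vertical above 0.7 rad).
It fails at once if a bottle, the reel or the dish is dropped from more than about 3 cm ((contact force between teal_bottle and anything else below 0.02 N and height (world z) of teal_bottle above 0.03 m and linear speed of teal_bottle above 0.4 m/s) or (contact force between white_bottle and anything else below 0.02 N and height (world z) of white_bottle above 0.03 m and linear speed of white_bottle above 0.4 m/s) or (contact force between reel and anything else below 0.02 N and height (world z) of reel above 0.03 m and linear speed of reel above 0.4 m/s) or (contact force between dish and anything else below 0.02 N and height (world z) of dish above 0.03 m and linear speed of dish above 0.4 m/s)).
It fails at once if the clear jar is pushed more than 20 mm or knocked over (distance of jar from where it was at the start of the episode above 0.02 m or angle between jar's own z axis and vertical above 0.4 rad).
It also fails if it takes over 131 s, if anything falls off the work surface, if the arm or the gripper's body presses on something with over 40 N, if the wrist force passes 120 N, or if a joint passes its speed limit or range.

### The arm

A 7-joint arm with a two-finger parallel gripper is mounted at the origin on a cart in front of the work surface, level with it; the furniture and walls round the work are solid. World frame = base frame: x ahead of the robot, y to its left, z up, the work surface at z = 0. Lengths are in m, angles in degrees, forces in N, time in s.
With the tool pointing down it reaches from about 0.425 to 0.875 m from the base axis. Payload 4.7 kg.
Tool frame: the origin (TCP) lies at the very end of the fingers, on their centre line; the grasp point (between the pads) lies 19 mm behind it; z points along the fingers, y is the line along which they close (so a half turn about z gives the same grasp; the last joint's range is limited). The gripper opens to 87 mm and grips with 3 to 60 N. Pads are 19 mm wide; open, the fingers measure 117 mm over their backs; the gripper's body (75 mm by 190 mm) begins 51 mm behind the grasp point.
Start: joints at [64.12, 18.392, -4.016, 83.108, 1.295, 78.541, -3.26], TCP at [0.292, -0.581, 0.201] pointing down, gripper open.
Joint ranges: [-163.93, 163.93], [-17.29, 119.83], [-79.2, 71.16], [3.27, 140.29], [-89.18, 269.18], [5.43, 117.66], [-154.24, 154.24]. Speed limits (degrees/s): [147.25, 147.25, 180, 180, 180, 180, 180].

### API

Orientations are given as [roll, pitch, yaw] about the fixed x, y, z axes, in that order (R = Rz(yaw) Ry(pitch) Rx(roll)).
In Python, from cell import get_obs, read_camera, sign_off, silhouettes gives the robot as it stands.
- The arm moves only by the tool play_rows, never from a script. Its argument "steps" is a list that holds one entry, the list of rows, each a list of 7 numbers: the shift along the tool's x, y, z in m, then the turn, a rotation vector about the tool's x, y, z in rad, then the finger opening in m, from 0 to 0.087. A call has 1 to 12 rows; each row shifts and turns the commanded pose from where the row before left it, along the tool's axes as they then stand; what a row does not reach is not made up. A row lasts 1/10 s, in which the tool goes at most 50 mm and 8.59 degrees, less where a joint would pass 70% of its speed; a pose out of reach is approached as far as the arm can. A call is refused whole if a number of a shift passes 0.05 or a number of a turn 0.15, either way. A call with a gripper value outside its range is refused whole. The fingers move at their own pace and stop on an object; "force" is the grip in N (left out, the last holds). Time passes only in rows, so rows that do not move let the fingers close. It gives the time, the measured TCP pose, the force, the opening and the grip force at its end, in the units of the state.
- get_obs(): the state, without advancing time (a new reading comes with each control period).
- read_camera(name): name is "side" or "top" or "wrist"; returns a dict with "frame" (480x640x3 uint8, red, green, blue), "intrinsics" (3x3 intrinsics, pixels), "k1" (the pictures are not rectified: a ray, as slopes to the right and down, at radius r is drawn at 1 + k1 r^2 times it, then the intrinsics apply), "view" (4x4, takes a point from world to camera coordinates). Camera axes: x right, y up, looking along -z (the intrinsics and any distortion apply to the point x, -y, -z); pixel columns grow to the right and rows downward; lengths in m; the calibration is good to about 2 mm. A picture is of the moment at which its call begins. There is no depth.
- sign_off(): hands the job in; it is judged then, once.
Trained networks look in the newest picture that a camera, given by its name, has taken for a name from the list of things; names that differ only in an ending like _2 or _b are one class to them, and where a whole thing is asked for, a point or a joint stands for the part that bears it (a point fixed in the world has none). Each returns a list of dicts, best first, with "p" (0 to 1); they miss things now and then, are a little off and sometimes report something else, mostly with a low value. They report only what shows in the picture. A call takes as long as a camera call. They do not tell look-alikes from the thing itself.
- silhouettes(camera, name): "pixels" (480x640 bool, what is visible of it) and "extent" ([left, top, right, bottom] in pixels, round what is visible of it).
The state is a dict: "time_s": time; "qpos": joint angles; "joint_velocities": joint speeds; "effort": joint torques, N m; "tool_pos": TCP position; "tool_rot": TCP orientation; "force": force on the tool from outside, world axes, zero at the start; "wrist_torque": the same for the moment, N m; "grip_width": finger opening in m; "grasp_force": force on a finger pad.
Only numpy, scipy, OpenCV 4.12 (cv2) and the standard library are available. Lean on these libraries where they do the work, as an engineer would, in place of code of your own. Each camera call takes 0.05 s, during which the arm holds its last target. There are 200 camera calls.

## Working session

There is one attempt and no reset: what is moved stays moved. The work goes in short steps, Python scripts to look and compute and a tool call to move; the robot and the scene stay as the last step left them, time stands still between calls to the robot, and variables do not carry over. Pictures are saved under pics/ and viewed, at most 14 in all, crops included, and the job is handed in when it is done.

Besides the shell and the picture viewer there is one more tool, called by a JSON object that holds its "op" and its "data", one argument or row to a line. play_rows: Moves the arm, as the interface text tells. Its arguments: {"type":"object","properties":{"steps":{"type":"array","items":{"type":"array","items":{"type":"array","items":{"type":"number"}}}},"force":{"type":"number"}},"required":["steps"]}

```bash
mkdir -p pics; ls
python3 - <<'E'
from cell import *
import cv2
o=get_obs();print({k:o[k] for k in('time_s','tool_pos','tool_rot','grip_width','qpos')})
for n in('top','side'):
    c=read_camera(n);cv2.imwrite(f'pics/{n}0.png',c['frame'][...,::-1]);print(n,c['intrinsics'],c['k1'],c['view'])
E
```

```text
pics
{'time_s': 0.0, 'tool_pos': array([ 0.29162455, -0.58025223,  0.20034706]), 'tool_rot': array([-1.79890061e+02,  6.79140464e-03,  2.66915261e+01]), 'grip_width': 0.08697684909549569, 'qpos': array([64.11969145, 18.44078239, -4.0161119 , 83.17433612,  1.29633295,
       78.54013933, -3.25934305])}
top [[453.40330464   0.         314.12752271]
 [  0.         453.40330464 239.82435014]
 [  0.           0.           1.        ]] 0.01457331016573091 [[-0.01639855 -0.99983156  0.0082421   0.07054835]
 [ 0.99652533 -0.01566998  0.08180296 -0.56859671]
 [-0.08166003  0.00955491  0.99661444 -1.18735264]
 [ 0.          0.          0.          1.        ]]
side [[542.91356017   0.         316.00960561]
 [  0.         542.91356017 238.64899582]
 [  0.           0.           1.        ]] -0.1428098981745005 [[-0.24297064 -0.96991711 -0.0150357   0.2100623 ]
 [ 0.80743645 -0.21080986  0.55100415 -0.47662093]
 [-0.53759803  0.12173746  0.83436704 -1.1149189 ]
 [ 0.          0.          0.          1.        ]]
```

View top.

View pics/top0.png

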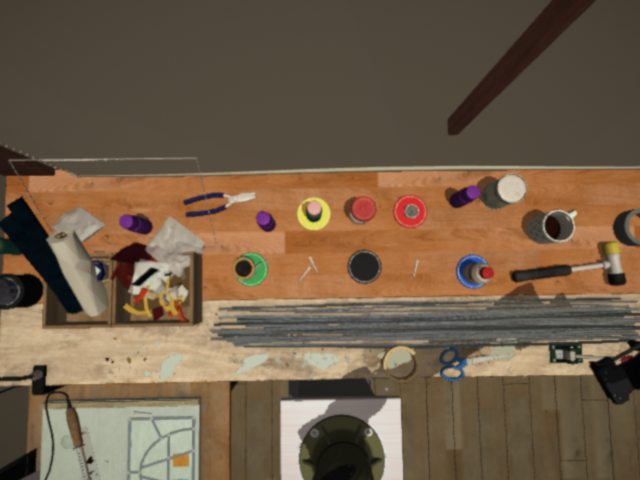

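View pics/side0.png

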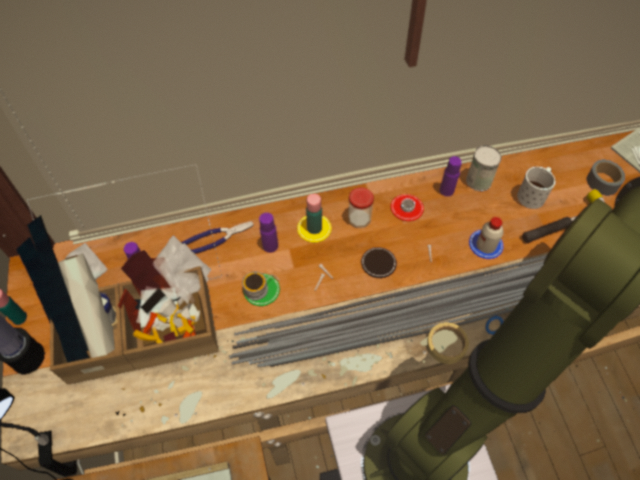

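```bash
cat > h.py <<'E'
import numpy as np,cv2
from scipy.optimize import least_squares
from cell import *
def proj(c,P):
    q=(np.c_[P,np.ones(len(P))]@c['view'].T)[:,:3]; s=np.c_[q[:,0],-q[:,1]]/-q[:,2:3]
    s=s*(1+c['k1']*(s**2).sum(1,keepdims=True)); K=c['intrinsics']
    return s@K[:2,:2].T+K[:2,2]
def plane(c,uv,z):
    K=c['intrinsics'];d=(np.asarray(uv,float)-K[:2,2])/K[0,0];s=d.copy()
    for _ in range(8): s=d/(1+c['k1']*(s**2).sum(1,keepdims=True))
    R=c['view'][:3,:3];o=-R.T@c['view'][:3,3]; r=np.c_[s[:,0],-s[:,1],-np.ones(len(s))]@R
    return (o+r*((z-o[2])/r[:,2])[:,None])[:,:2]
def circ(x,y,z,r):
    a=np.linspace(0,2*np.pi,48);return np.c_[x+r*np.cos(a),y+r*np.sin(a),0*a+z]
PROF={'teal_bottle':[(0,.021),(.098,.021),(.13,.0185)],'white_bottle':[(0,.027),(.065,.027),(.093,.0155),(.108,.0155)],
'reel':[(0,.03),(.04,.03)],'dish':[(0,.0185),(.016,.0185)],'jar':[(0,.0325),(.099,.0325)]}
def model(c,name,x,y,z0):
    P=proj(c,np.vstack([circ(x,y,z0+h,r) for h,r in PROF[name]]));return np.r_[P.min(0),P.max(0)]
def obj(c,name,det,z0=.005):
    e=np.array(det['extent'],float)
    p0=plane(c,[[(e[0]+e[2])/2,(e[1]+e[3])/2]],z0+PROF[name][-1][0]/2)[0]
    r=least_squares(lambda p:model(c,name,*p,z0)-e,p0,loss='soft_l1');return r.x,np.abs(r.fun).max()
def pad(c,det):
    m=det['pixels'].astype(np.uint8);h=cv2.convexHull(np.argwhere(m)[:,::-1].astype(np.int32))[:,0]
    m2=max(cv2.findContours(m,0,1)[0],key=len)[:,0];P=plane(c,m2,.005)
    r=least_squares(lambda p:np.hypot(*(P-p).T)-.046,(P.min(0)+P.max(0))/2,loss='soft_l1',f_scale=.002);return r.x
E
python3 - <<'E'
from h import *
for n in('top','side'):
    c=read_camera(n);print(n)
    for k in('pad_green','pad_red','pad_yellow','pad_blue','pad_black'):
        for d in silhouettes(n,k)[:2]: print(k,round(d['p'],2),pad(c,d).round(4),d['extent'])
    for k in PROF:
        for d in silhouettes(n,'reel_axis' if k=='reel' else k)[:3]:
            x,e=obj(c,k,d,0 if k=='jar' else .005);print(k,round(d['p'],2),x.round(4),round(e,1),d['extent'])
c=read_camera('top');print('wall',plane(c,[[250,172],[400,168]],.0),plane(c,[[264,220],[465,197]],.12),plane(c,[[200,290]],.05))
E
```

```text
top
pad_green 0.87 [0.4965 0.2356] [238.2, 252.6, 267.4, 285.1]
pad_green 0.65 [ 0.4803 -0.3684] [457.1, 252.2, 487.6, 289.2]
pad_red 0.77 [ 0.6461 -0.2016] [397.4, 194.4, 427.0, 227.6]
pad_red 0.47 [0.497  0.2384] [240.9, 252.1, 265.7, 284.8]
pad_yellow 0.67 [0.6448 0.0612] [294.8, 198.0, 331.6, 229.0]
pad_blue 0.93 [ 0.4806 -0.3673] [454.0, 252.0, 485.8, 285.0]
pad_black 0.75 [ 0.4977 -0.0734] [346.2, 248.6, 379.6, 283.3]
teal_bottle 0.86 [0.6164 0.1812] 0.8 [257.9, 209.7, 276.6, 232.0]
teal_bottle 0.75 [0.637 0.061] 3.7 [302.1, 200.3, 326.2, 224.2]
teal_bottle 0.69 [ 0.6699 -0.3293] 3.0 [451.8, 185.9, 479.6, 208.4]
white_bottle 0.66 [ 0.4764 -0.3615] 2.6 [461.0, 264.2, 493.8, 280.2]
reel 0.84 [0.4945 0.2458] 1.5 [233.6, 257.3, 255.7, 280.8]
dish 0.59 [ 0.6427 -0.2032] 2.7 [404.9, 207.0, 417.9, 216.2]
jar 0.66 [ 0.6406 -0.069 ] 0.6 [350.0, 195.6, 378.1, 225.8]
side
pad_green 0.74 [0.4951 0.2363] [247.6, 275.6, 282.0, 306.6]
pad_green 0.21 [ 0.6425 -0.2003] [390.1, 194.6, 426.0, 218.6]
pad_red 0.78 [ 0.6416 -0.2004] [390.8, 193.0, 423.6, 220.9]
pad_yellow 0.76 [0.6417 0.0607] [298.0, 217.4, 333.5, 240.9]
pad_blue 0.93 [ 0.4789 -0.366 ] [467.7, 233.1, 501.8, 258.7]
pad_black 0.68 [ 0.4947 -0.0712] [360.2, 246.0, 398.4, 279.0]
teal_bottle 0.82 [ 0.6685 -0.3249] 1.4 [436.4, 154.8, 462.2, 196.4]
teal_bottle 0.8 [0.6094 0.1852] 1.4 [258.6, 212.7, 279.1, 252.1]
teal_bottle 0.63 [0.6444 0.0601] 1.5 [303.9, 189.1, 323.5, 233.5]
white_bottle 0.78 [ 0.4728 -0.3698] 1.6 [476.4, 216.3, 506.4, 251.5]
reel 0.85 [0.4848 0.2476] 3.7 [245.1, 274.8, 264.7, 303.5]
dish 0.6 [ 0.6471 -0.2024] 1.3 [401.3, 196.0, 413.0, 211.3]
jar 0.83 [ 0.6447 -0.064 ] 0.6 [346.2, 185.6, 373.7, 226.7]
jar 0.7 [0.4533 0.2293] 10.6 [247.8, 278.5, 279.8, 304.7]
wall [[ 0.76138138  0.23440479]
 [ 0.76655854 -0.1789006 ]] [[ 0.61259205  0.18488249]
 [ 0.66223311 -0.31301844]] [[0.44229382 0.35800366]]
```

{"op": "play_rows", "data": {
  "steps": [
    [[0, 0, -0.01, 0, 0, -0.138, 0.087], [0, 0, -0.01, 0, 0, -0.138, 0.087], [0, 0, 0, 0, 0, -0.138, 0.087], [0, 0, 0, 0, 0, -0.138, 0.087], [0, 0, 0, 0, 0, -0.138, 0.087], [0, 0, 0, 0, 0, -0.138, 0.087], [0, 0, 0, 0, 0, -0.138, 0.087], [0, 0, 0, 0, 0, -0.139, 0.087], [0, 0, 0, 0, 0, 0, 0.087]]
  ],
  "force": 20
}}

```text
time_s: 2.15
tool_pos: [0.2918, -0.5808, 0.2214]
tool_rot: [180.0, 0.0, 90.0]
force: [1.2, 0.0, -0.1]
grip_width: 0.087
grasp_force: 0.0
```

{"op": "play_rows", "data": {
  "steps": [
    [[0.02, 0.01, 0, 0, 0, 0, 0.087], [0.04, 0.02, 0, 0, 0, 0, 0.087], [0.04, 0.02, 0, 0, 0, 0, 0.087], [0.04, 0.02, 0, 0, 0, 0, 0.087], [0.04, 0.02, 0, 0, 0, 0, 0.087], [0.04, 0.02, 0, 0, 0, 0, 0.087], [0.04, 0.02, 0, 0, 0, 0, 0.087], [0.04, 0.02, 0, 0, 0, 0, 0.087], [0.04, 0.02, 0, 0, 0, 0, 0.087], [0.04, 0.02, 0, 0, 0, 0, 0.087], [0.04, 0.02, 0, 0, 0, 0, 0.087], [0.04, 0.02, 0, 0, 0, 0, 0.087]]
  ]
}}

```text
time_s: 3.35
tool_pos: [0.5225, -0.1192, 0.2219]
tool_rot: [180.0, 0.0, 89.8]
force: [0.1, -0.3, 0.3]
grip_width: 0.0871
grasp_force: 0.0
```

{"op": "play_rows", "data": {
  "steps": [
    [[0.04, 0.024, 0, 0, 0, 0, 0.087], [0.04, 0.024, 0, 0, 0, 0, 0.087], [0.04, 0.024, 0, 0, 0, 0, 0.087], [0.03, 0.024, 0, 0, 0, 0, 0.087], [0.02, 0.015, 0, 0, 0, 0, 0.087], [0.01, 0.009, 0, 0, 0, 0, 0.087], [0, 0, 0, 0, 0, 0, 0.087], [0, 0, 0, 0, 0, 0, 0.087]]
  ]
}}

```text
time_s: 4.15
tool_pos: [0.6416, 0.0578, 0.2212]
tool_rot: [-180.0, 0.1, 89.9]
force: [0.8, -0.4, -0.9]
grip_width: 0.087
grasp_force: 0.0
```

Run:
```python
from h import *
o=get_obs();print(o['time_s'],o['tool_pos'],o['tool_rot'])
c=read_camera('wrist');cv2.imwrite('pics/w1.png',c['frame'][...,::-1]);print(c['view'])
for d in silhouettes('wrist','teal_bottle'):
    print(d['p'],d['extent'],[v for v in obj(c,'teal_bottle',d)])
for d in silhouettes('wrist','pad_yellow')[:1]:print(d['p'],pad(c,d))
```

```text
4.15 [0.64163863 0.05783662 0.22124786] [-1.79958943e+02  6.82121361e-02  8.98734493e+01]
[[ 0.99999802 -0.00161384 -0.00116414 -0.64139131]
 [ 0.00126504  0.96717244 -0.25411782 -0.02254227]
 [ 0.00153603  0.25411585  0.96717257 -0.42487968]
 [ 0.          0.          0.          1.        ]]
0.96 [298.1, 183.9, 346.6, 246.6] [array([0.64141222, 0.06606302]), np.float64(4.4992699342450635)]
0.85 [0.64398138 0.06342983]
```

View pics/w1.png

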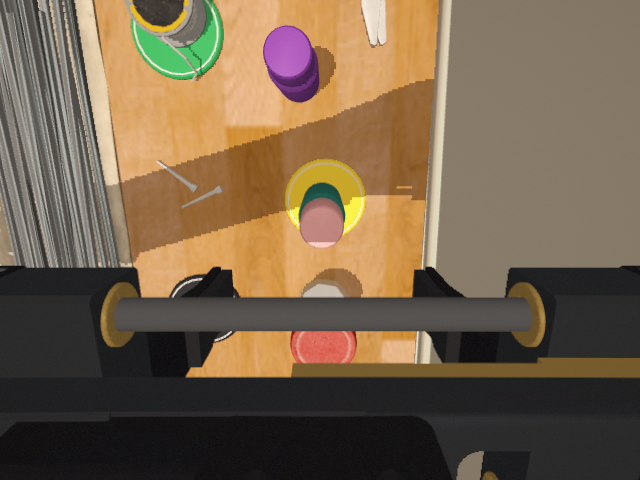

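Run:
```python
from h import *
c=read_camera('wrist')
print('cap',plane(c,[[321.5,223]],.135),'jar',plane(c,[[323,343]],.099))
for y in(.06,.063,.066):print(model(c,'teal_bottle',.6415,y,.005).round(1))
for d in silhouettes('wrist','reel_axis')[:1]:print(obj(c,'reel',d),d['extent'])
for d in silhouettes('wrist','pad_green')[:1]:print(pad(c,d))
```

```text
cap [[0.64091031 0.06655485]] jar [[ 0.64182532 -0.05901755]]
[297.9 184.2 346.8 254.1]
[297.9 181.5 346.8 250.4]
[297.8 178.7 346.9 246.7]
(array([0.4943696 , 0.21867294]), np.float64(30.168218211987245)) [123.5, 0.0, 208.2, 49.4]
[0.49598735 0.23875075]
```

{"op": "play_rows", "data": {
  "steps": [
    [[0.005, 0, 0.02, 0, 0, 0, 0.087], [0, 0, 0.03, 0, 0, 0, 0.087], [0, 0, 0.03, 0, 0, 0, 0.087], [0, 0, 0.03, 0, 0, 0, 0.087], [0, 0, 0.02, 0, 0, 0, 0.087], [0, 0, 0.013, 0, 0, 0, 0.087], [0, 0, 0, 0, 0, 0, 0.08], [0, 0, 0, 0, 0, 0, 0.06], [0, 0, 0, 0, 0, 0, 0.045], [0, 0, 0, 0, 0, 0, 0.035], [0, 0, 0, 0, 0, 0, 0.035], [0, 0, 0, 0, 0, 0, 0.035]]
  ],
  "force": 15
}}

```text
time_s: 5.65
tool_pos: [0.6422, 0.0643, 0.0789]
tool_rot: [180.0, 0.0, 90.0]
force: [0.5, -0.1, -0.2]
grip_width: 0.0479
grasp_force: 0.0
```

{"op": "play_rows", "data": {
  "steps": [
    [[0, 0, 0, 0, 0, 0, 0.03], [0, 0, 0, 0, 0, 0, 0.03], [0, 0, 0, 0, 0, 0, 0.03], [0, 0, 0, 0, 0, 0, 0.03], [0, 0, 0, 0, 0, 0, 0.03]]
  ],
  "force": 15
}}

```text
time_s: 6.15
tool_pos: [0.642, 0.0643, 0.0786]
tool_rot: [180.0, 0.0, 90.0]
force: [-1.0, -0.2, 1.9]
grip_width: 0.0408
grasp_force: 15.0
```

{"op": "play_rows", "data": {
  "steps": [
    [[0, 0, -0.01, 0, 0, 0, 0.03], [0, 0, -0.02, 0, 0, 0, 0.03], [0, 0, -0.03, 0, 0, 0, 0.03], [0, 0, -0.03, 0, 0, 0, 0.03], [0, 0, -0.02, 0, 0, 0, 0.03], [-0.02, -0.02, 0, 0, 0, 0, 0.03], [-0.028, -0.03, 0, 0, 0, 0, 0.03], [-0.028, -0.03, 0, 0, 0, 0, 0.03], [-0.028, -0.03, 0, 0, 0, 0, 0.03], [-0.02, -0.022, 0, 0, 0, 0, 0.03], [-0.012, -0.014, 0, 0, 0, 0, 0.03], [0, 0, 0, 0, 0, 0, 0.03]]
  ]
}}

```text
time_s: 7.35
tool_pos: [0.4942, -0.0745, 0.1887]
tool_rot: [-180.0, 0.1, 89.7]
force: [0.8, -0.0, -1.3]
grip_width: 0.0406
grasp_force: 15.0
```

{"op": "play_rows", "data": {
  "steps": [
    [[0.002, 0, 0.02, 0, 0, 0, 0.03], [0, 0, 0.03, 0, 0, 0, 0.03], [0, 0, 0.025, 0, 0, 0, 0.03], [0, 0, 0.015, 0, 0, 0, 0.03], [0, 0, 0.008, 0, 0, 0, 0.03], [0, 0, 0.006, 0, 0, 0, 0.03], [0, 0, 0.003, 0, 0, 0, 0.03], [0, 0, 0.002, 0, 0, 0, 0.03], [0, 0, 0.001, 0, 0, 0, 0.03], [0, 0, 0, 0, 0, 0, 0.03], [0, 0, 0, 0, 0, 0, 0.03]]
  ]
}}

```text
time_s: 8.45
tool_pos: [0.4962, -0.0699, 0.0788]
tool_rot: [180.0, 0.0, 90.0]
force: [0.1, 1.0, -1.0]
grip_width: 0.041
grasp_force: 15.0
```

{"op": "play_rows", "data": {
  "steps": [
    [[0, 0, 0, 0, 0, 0, 0.044], [0, 0, 0, 0, 0, 0, 0.05], [0, 0, 0, 0, 0, 0, 0.087], [0, 0, 0, 0, 0, 0, 0.087], [0, 0, 0, 0, 0, 0, 0.087], [0, 0, 0, 0, 0, 0, 0.087], [0, 0, -0.02, 0, 0, 0, 0.087], [0, 0, -0.03, 0, 0, 0, 0.087], [0, 0, -0.04, 0, 0, 0, 0.087], [0, 0, -0.03, 0, 0, 0, 0.087], [0, 0, -0.02, 0, 0, 0, 0.087], [0, 0, 0, 0, 0, 0, 0.087]]
  ]
}}

```text
time_s: 9.65
tool_pos: [0.4979, -0.0699, 0.2216]
tool_rot: [179.7, 0.1, 90.0]
force: [0.9, -0.4, -0.5]
grip_width: 0.0872
grasp_force: 0.0
```

{"op": "play_rows", "data": {
  "steps": [
    [[0.02, 0, 0, 0, 0, 0, 0.087], [0.04, 0, 0, 0, 0, 0, 0.087], [0.04, 0, 0, 0, 0, 0, 0.087], [0.04, 0, 0, 0, 0, 0, 0.087], [0.04, 0, 0, 0, 0, 0, 0.087], [0.03, 0, 0, 0, 0, 0, 0.087], [0.02, 0, 0, 0, 0, 0, 0.087], [0, 0, 0, 0, 0, 0, 0.087], [0, 0, 0, 0, 0, 0, 0.087]]
  ]
}}

```text
time_s: 10.55
tool_pos: [0.4954, 0.1597, 0.2173]
tool_rot: [-179.9, 0.0, 90.0]
force: [-0.2, -1.4, -0.1]
grip_width: 0.0871
grasp_force: 0.0
```

Run:
```python
from h import *
o=get_obs();print(o['time_s'],o['tool_pos'],o['tool_rot'])
c=read_camera('wrist');cv2.imwrite('pics/w2.png',c['frame'][...,::-1])
for d in silhouettes('wrist','reel_axis')[:1]:print(obj(c,'reel',d),d['extent'],model(c,'reel',*obj(c,'reel',d)[0],.005))
for d in silhouettes('wrist','pad_green')[:1]:print(pad(c,d))
for n in('top','side'):
    c=read_camera(n)
    for d in silhouettes(n,'teal_bottle'):print(n,d['p'],obj(c,'teal_bottle',d))
```

```text
10.55 [0.4954028  0.1596756  0.21734977] [-1.79903157e+02  4.34820750e-02  9.00440270e+01]
(array([0.49912997, 0.2480795 ]), np.float64(23.675798725319936)) [292.9, 85.2, 360.9, 177.4] [295.10076005  86.99379056 358.69425563 153.72420127]
[0.49537829 0.23784988]
top 0.84 (array([ 0.66671229, -0.33170617]), np.float64(2.302516579266154))
top 0.82 (array([0.61557661, 0.51116865]), np.float64(3.415024475725602))
top 0.62 (array([0.61456213, 0.17699491]), np.float64(13.937962348363698))
top 0.61 (array([ 0.49238063, -0.07249097]), np.float64(0.5431960308310408))
top 0.23 (array([ 0.62819676, -0.18249781]), np.float64(10.71923040042168))
side 0.8 (array([ 0.72603661, -0.35805985]), np.float64(19.596959031697992))
side 0.79 (array([0.60535478, 0.18865081]), np.float64(2.8000164885433207))
side 0.75 (array([ 0.49288811, -0.07414269]), np.float64(0.6836750113332073))
side 0.68 (array([0.66790264, 0.51712638]), np.float64(19.873631649872777))
```

View pics/w2.png

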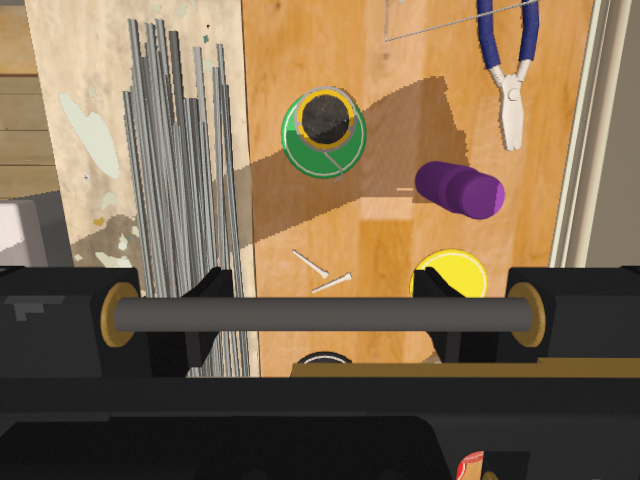

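Run:
```python
from h import *
c=read_camera('wrist')
print('reel top',plane(c,[[326,119],[297,119],[355,119],[326,88],[326,150]],.045), 'pad',plane(c,[[323.5,133]],.005))
K=c['intrinsics'];print(K,c['k1'])
print('yellow centre',plane(c,[[450,287]],.005))
```

```text
reel top [[0.49948683 0.24977053]
 [0.4720943  0.24979347]
 [0.52687713 0.24973849]
 [0.49944556 0.27706432]
 [0.49952957 0.22128709]] pad [[0.49720742 0.23784706]]
[[359.72927051   0.         322.57781595]
 [  0.         359.72927051 234.86477352]
 [  0.           0.           1.        ]] 0.006740005522518636
yellow centre [[0.64686354 0.06225284]]
```

{"op": "play_rows", "data": {
  "steps": [
    [[0.025, 0.002, 0, 0, 0, 0, 0.087], [0.035, 0.001, 0, 0, 0, 0, 0.087], [0.02, 0, 0.01, 0, 0, 0, 0.087], [0.008, 0, 0.03, 0, 0, 0, 0.087], [0, 0, 0.035, 0, 0, 0, 0.087], [0, 0, 0.035, 0, 0, 0, 0.087], [0, 0, 0.03, 0, 0, 0, 0.087], [0, 0, 0.02, 0, 0, 0, 0.087], [0, 0, 0, 0, 0, 0, 0.087], [0, 0, 0, 0, 0, 0, 0.087]]
  ],
  "force": 30
}}

```text
time_s: 11.95
tool_pos: [0.4991, 0.2483, 0.0588]
tool_rot: [-180.0, -0.0, 90.0]
force: [0.9, 0.5, -0.0]
grip_width: 0.0868
grasp_force: 0.0
```

{"op": "play_rows", "data": {
  "steps": [
    [[0, 0, 0.015, 0, 0, 0, 0.087], [0, 0, 0.015, 0, 0, 0, 0.087], [0, 0, 0.01, 0, 0, 0, 0.087], [0, 0, 0.004, 0, 0, 0, 0.08], [0, 0, 0, 0, 0, 0, 0.07], [0, 0, 0, 0, 0, 0, 0.06], [0, 0, 0, 0, 0, 0, 0.05], [0, 0, 0, 0, 0, 0, 0.05], [0, 0, 0, 0, 0, 0, 0.05], [0, 0, 0, 0, 0, 0, 0.05]]
  ],
  "force": 30
}}

```text
time_s: 12.95
tool_pos: [0.4984, 0.2485, 0.0148]
tool_rot: [-180.0, 0.0, 90.0]
force: [-3.3, -1.5, 5.6]
grip_width: 0.0595
grasp_force: 30.0
```

{"op": "play_rows", "data": {
  "steps": [
    [[0, 0, -0.01, 0, 0, 0, 0.05], [0, 0, -0.025, 0, 0, 0, 0.05], [0, 0, -0.035, 0, 0, 0, 0.05], [0, 0, -0.035, 0, 0, 0, 0.05], [0, 0, -0.035, 0, 0, 0, 0.05], [0, 0, -0.03, 0, 0, 0, 0.05], [0, 0, -0.015, 0, 0, 0, 0.05], [0, 0, 0, 0, 0, 0, 0.05]]
  ]
}}

```text
time_s: 13.75
tool_pos: [0.5003, 0.2486, 0.2012]
tool_rot: [179.8, -0.0, 90.0]
force: [0.8, 0.2, -4.8]
grip_width: 0.0592
grasp_force: 30.0
```

{"op": "play_rows", "data": {
  "steps": [
    [[-0.02, 0.015, 0, 0, 0, 0, 0.05], [-0.03, 0.025, 0, 0, 0, 0, 0.05], [-0.035, 0.028, 0, 0, 0, 0, 0.05], [-0.035, 0.028, 0, 0, 0, 0, 0.05], [-0.032, 0.025, 0, 0, 0, 0, 0.05], [-0.02, 0.015, 0, 0, 0, 0, 0.05], [-0.012, 0.008, 0, 0, 0, 0, 0.05], [0, 0, 0, 0, 0, 0, 0.05], [0, 0, 0, 0, 0, 0, 0.05]]
  ]
}}

```text
time_s: 14.65
tool_pos: [0.6416, 0.0663, 0.1984]
tool_rot: [-179.9, -0.1, 90.1]
force: [0.1, 1.2, -4.4]
grip_width: 0.0594
grasp_force: 30.0
```

Run:
```python
from h import *
o=get_obs();print(o['time_s'],o['tool_pos'],o['tool_rot'],o['grip_width'])
c=read_camera('wrist')
for d in silhouettes('wrist','pad_green')[:1]:print(pad(c,d))
c=read_camera('wrist');cv2.imwrite('pics/w3.png',c['frame'][...,::-1])
```

```text
14.65 [0.64155586 0.0662591  0.19837902] [-1.79863795e+02 -8.32596083e-02  9.01183835e+01] 0.05943387217048138
[0.49655223 0.233222  ]
```

View pics/w3.png

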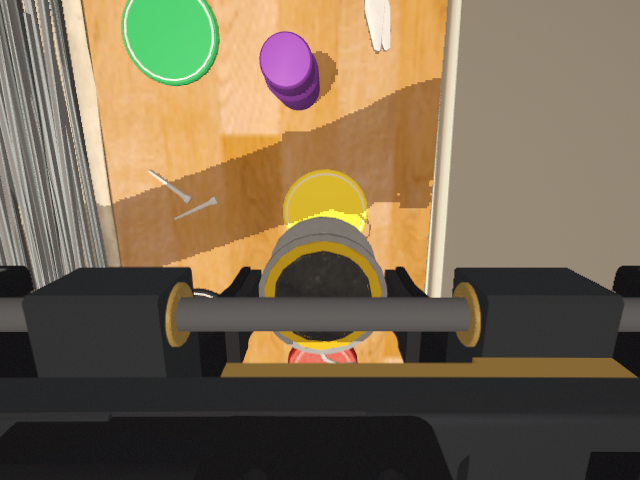

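{"op": "play_rows", "data": {
  "steps": [
    [[-0.004, 0.002, 0.02, 0, 0, 0, 0.05], [0, 0, 0.035, 0, 0, 0, 0.05], [0, 0, 0.035, 0, 0, 0, 0.05], [0, 0, 0.035, 0, 0, 0, 0.05], [0, 0, 0.025, 0, 0, 0, 0.05], [0, 0, 0.012, 0, 0, 0, 0.05], [0, 0, 0.006, 0, 0, 0, 0.05], [0, 0, 0.004, 0, 0, 0, 0.05], [0, 0, 0, 0, 0, 0, 0.05], [0, 0, 0, 0, 0, 0, 0.05], [0, 0, 0, 0, 0, 0, 0.05]]
  ]
}}

```text
time_s: 15.9
tool_pos: [0.6457, 0.0603, 0.0286]
tool_rot: [179.9, 0.0, 90.0]
force: [0.1, -0.4, -3.6]
grip_width: 0.059
grasp_force: 30.0
```

{"op": "play_rows", "data": {
  "steps": [
    [[0.001, -0.001, 0.006, 0, 0, 0, 0.05], [0, 0, 0.004, 0, 0, 0, 0.05], [0, 0, 0.002, 0, 0, 0, 0.05], [0, 0, 0.0015, 0, 0, 0, 0.05], [0, 0, 0, 0, 0, 0, 0.05], [0, 0, 0, 0, 0, 0, 0.05]]
  ]
}}

```text
time_s: 16.5
tool_pos: [0.6433, 0.0611, 0.0148]
tool_rot: [-179.9, 0.1, 90.0]
force: [-5.2, -1.2, 6.2]
grip_width: 0.0589
grasp_force: 30.0
```

Contact is felt at the expected height. Release, rise, and go back over the teal bottle on black.

{"op": "play_rows", "data": {
  "steps": [
    [[0, 0, 0, 0, 0, 0, 0.062], [0, 0, 0, 0, 0, 0, 0.066], [0, 0, 0, 0, 0, 0, 0.087], [0, 0, 0, 0, 0, 0, 0.087], [0, 0, 0, 0, 0, 0, 0.087], [0, 0, -0.02, 0, 0, 0, 0.087], [0, 0, -0.04, 0, 0, 0, 0.087], [0, 0, -0.045, 0, 0, 0, 0.087], [0, 0, -0.045, 0, 0, 0, 0.087], [0, 0, -0.035, 0, 0, 0, 0.087], [0, 0, -0.02, 0, 0, 0, 0.087], [0, 0, 0, 0, 0, 0, 0.087]]
  ]
}}

```text
time_s: 17.7
tool_pos: [0.646, 0.062, 0.2229]
tool_rot: [179.6, -0.0, 90.0]
force: [0.3, 0.6, -0.5]
grip_width: 0.087
grasp_force: 0.0
```

{"op": "play_rows", "data": {
  "steps": [
    [[-0.02, -0.02, 0, 0, 0, 0, 0.087], [-0.03, -0.03, 0, 0, 0, 0, 0.087], [-0.03, -0.035, 0, 0, 0, 0, 0.087], [-0.028, -0.03, 0, 0, 0, 0, 0.087], [-0.015, -0.02, 0, 0, 0, 0, 0.087], [-0.011, -0.012, 0, 0, 0, 0, 0.087], [0, 0, 0, 0, 0, 0, 0.087], [0, 0, 0, 0, 0, 0, 0.087]]
  ]
}}

```text
time_s: 18.5
tool_pos: [0.4968, -0.0726, 0.2182]
tool_rot: [-180.0, -0.0, 90.0]
force: [0.2, 0.1, -0.4]
grip_width: 0.0871
grasp_force: 0.0
```

Run:
```python
from h import *
o=get_obs();print(o['time_s'],o['tool_pos'],o['tool_rot'],o['grip_width'])
for n in('top','side','wrist'):
    c=read_camera(n)
    if n=='wrist':cv2.imwrite('pics/w4.png',c['frame'][...,::-1])
    for k in('teal_bottle','reel'):
      for d in silhouettes(n,'reel_axis' if k=='reel' else k):print(n,k,d['p'],*obj(c,k,d))
    for k in('pad_yellow','pad_black'):
      for d in silhouettes(n,k)[:1]:print(n,k,pad(c,d))
```

```text
18.5 [ 0.49681146 -0.07262807  0.21822961] [-1.79975495e+02 -1.44093227e-02  8.99621978e+01] 0.08711176319121196
top teal_bottle 0.78 [0.61145511 0.17882428] 1.8022481397730985
top teal_bottle 0.74 [0.61869484 0.51807792] 1.4598088393882733
top reel 0.76 [0.64148212 0.05495904] 1.1261643125671412
top pad_yellow [0.64436724 0.06100792]
top pad_black [ 0.49781811 -0.07737472]
side teal_bottle 0.76 [ 0.49039026 -0.06928139] 1.2372817755968981
side teal_bottle 0.75 [0.66811411 0.51782615] 20.0817256509541
side teal_bottle 0.7 [0.60020318 0.18442033] 1.5268893278645805
side reel 0.7 [0.63656538 0.06076873] 2.339677395705337
side reel 0.28 [ 0.62701586 -0.19156787] 23.176988935650257
side pad_yellow [0.64149505 0.06132917]
side pad_black [ 0.49570503 -0.07062563]
wrist teal_bottle 0.69 [ 0.63015947 -0.28271701] 94.39494325414768
wrist teal_bottle 0.68 [ 0.49714157 -0.06784375] 4.345827736031424
wrist reel 0.82 [0.64360782 0.0607264 ] 32.92649895511657
wrist pad_yellow [0.64504536 0.06337765]
wrist pad_black [ 0.49769438 -0.07093802]
```

{"op": "play_rows", "data": {
  "steps": [
    [[0.001, 0, 0.02, 0, 0, 0, 0.087], [0, 0, 0.03, 0, 0, 0, 0.087], [0, 0, 0.03, 0, 0, 0, 0.087], [0, 0, 0.03, 0, 0, 0, 0.087], [0, 0, 0.02, 0, 0, 0, 0.087], [0, 0, 0.01, 0, 0, 0, 0.07], [0, 0, 0, 0, 0, 0, 0.05], [0, 0, 0, 0, 0, 0, 0.03], [0, 0, 0, 0, 0, 0, 0.03], [0, 0, 0, 0, 0, 0, 0.03], [0, 0, 0, 0, 0, 0, 0.03], [0, 0, 0, 0, 0, 0, 0.03]]
  ],
  "force": 15
}}

```text
time_s: 20.45
tool_pos: [0.4971, -0.0719, 0.0794]
tool_rot: [180.0, 0.0, 90.0]
force: [-0.2, 0.4, 2.2]
grip_width: 0.0407
grasp_force: 15.0
```

{"op": "play_rows", "data": {
  "steps": [
    [[0, 0, 0, 0, 0, 0, 0.03], [0, 0, 0, 0, 0, 0, 0.03], [0, 0, 0, 0, 0, 0, 0.03]]
  ]
}}

```text
time_s: 20.75
tool_pos: [0.4971, -0.0718, 0.0793]
tool_rot: [180.0, 0.0, 90.0]
force: [-1.9, -0.1, 4.7]
grip_width: 0.0406
grasp_force: 15.0
```

{"op": "play_rows", "data": {
  "steps": [
    [[0, 0, -0.01, 0, 0, 0, 0.03], [0, 0, -0.02, 0, 0, 0, 0.03], [0, 0, -0.03, 0, 0, 0, 0.03], [0, 0, -0.03, 0, 0, 0, 0.03], [0.02, 0, -0.02, 0, 0, 0, 0.03], [0.03, 0, 0, 0, 0, 0, 0.03], [0.04, 0, 0, 0, 0, 0, 0.03], [0.04, 0, 0, 0, 0, 0, 0.03], [0.04, 0, 0, 0, 0, 0, 0.03], [0.04, 0, 0, 0, 0, 0, 0.03], [0.04, 0, 0, 0, 0, 0, 0.03], [0.03, 0, 0, 0, 0, 0, 0.03]]
  ]
}}

```text
time_s: 21.95
tool_pos: [0.4961, 0.2111, 0.1892]
tool_rot: [180.0, -0.1, 90.1]
force: [0.2, -0.0, -1.7]
grip_width: 0.041
grasp_force: 15.0
```

{"op": "play_rows", "data": {
  "steps": [
    [[0.02, 0, 0, 0, 0, 0, 0.03], [0.01, 0, 0, 0, 0, 0, 0.03], [0, 0, 0, 0, 0, 0, 0.03], [0, 0, 0, 0, 0, 0, 0.03]]
  ]
}}

```text
time_s: 22.35
tool_pos: [0.4971, 0.2369, 0.1887]
tool_rot: [-180.0, 0.1, 89.9]
force: [-0.4, -0.6, -2.2]
grip_width: 0.0407
grasp_force: 15.0
```

{"op": "play_rows", "data": {
  "steps": [
    [[0, 0, 0.02, 0, 0, 0, 0.03], [0, 0, 0.03, 0, 0, 0, 0.03], [0, 0, 0.025, 0, 0, 0, 0.03], [0, 0, 0.015, 0, 0, 0, 0.03], [0, 0, 0.008, 0, 0, 0, 0.03], [0, 0, 0.006, 0, 0, 0, 0.03], [0, 0, 0.003, 0, 0, 0, 0.03], [0, 0, 0.002, 0, 0, 0, 0.03], [0, 0, 0, 0, 0, 0, 0.03], [0, 0, 0, 0, 0, 0, 0.03], [0, 0, 0, 0, 0, 0, 0.03]]
  ]
}}

```text
time_s: 23.45
tool_pos: [0.4972, 0.2384, 0.0804]
tool_rot: [180.0, -0.0, 90.0]
force: [-1.1, 0.3, -1.0]
grip_width: 0.0408
grasp_force: 15.0
```

{"op": "play_rows", "data": {
  "steps": [
    [[0, 0, 0.0015, 0, 0, 0, 0.03], [0, 0, 0, 0, 0, 0, 0.03], [0, 0, 0, 0, 0, 0, 0.043], [0, 0, 0, 0, 0, 0, 0.05], [0, 0, 0, 0, 0, 0, 0.087], [0, 0, 0, 0, 0, 0, 0.087], [0, 0, 0, 0, 0, 0, 0.087], [0, 0, -0.02, 0, 0, 0, 0.087], [0, 0, -0.03, 0, 0, 0, 0.087], [0, 0, -0.04, 0, 0, 0, 0.087], [0, 0, -0.03, 0, 0, 0, 0.087], [0, 0, -0.03, 0, 0, 0, 0.087]]
  ]
}}

```text
time_s: 24.65
tool_pos: [0.4969, 0.2382, 0.2299]
tool_rot: [180.0, 0.0, 90.0]
force: [1.0, -0.4, -0.4]
grip_width: 0.0862
grasp_force: 0.0
```

{"op": "play_rows", "data": {
  "steps": [
    [[-0.03, 0.01, 0, 0, 0, 0, 0.087], [-0.045, 0.012, 0, 0, 0, 0, 0.087], [-0.045, 0.013, 0, 0, 0, 0, 0.087], [-0.045, 0.013, 0, 0, 0, 0, 0.087], [-0.045, 0.013, 0, 0, 0, 0, 0.087], [-0.045, 0.013, 0, 0, 0, 0, 0.087], [-0.045, 0.013, 0, 0, 0, 0, 0.087], [-0.045, 0.013, 0, 0, 0, 0, 0.087], [-0.045, 0.013, 0, 0, 0, 0, 0.087], [-0.045, 0.013, 0, 0, 0, 0, 0.087], [-0.04, 0.012, 0, 0, 0, 0, 0.087], [-0.02, 0.01, 0, 0, 0, 0, 0.087]]
  ]
}}

```text
time_s: 25.85
tool_pos: [0.6442, -0.263, 0.2272]
tool_rot: [-179.9, 0.1, 89.6]
force: [-0.1, 0.1, 0.4]
grip_width: 0.0875
grasp_force: 0.0
```

{"op": "play_rows", "data": {
  "steps": [
    [[0, 0, 0, 0, 0, 0, 0.087], [0, 0, 0, 0, 0, 0, 0.087], [0, 0, 0, 0, 0, 0, 0.087]]
  ]
}}

```text
time_s: 26.15
tool_pos: [0.645, -0.2545, 0.2286]
tool_rot: [180.0, -0.0, 90.2]
force: [-0.5, 0.0, 0.1]
grip_width: 0.0874
grasp_force: 0.0
```

Run:
```python
from h import *
o=get_obs();print(o['time_s'],o['tool_pos'],o['tool_rot'],o['grip_width'])
c=read_camera('wrist');cv2.imwrite('pics/w5.png',c['frame'][...,::-1])
for d in silhouettes('wrist','dish'):print('dish',d['p'],d['extent'],*obj(c,'dish',d))
for d in silhouettes('wrist','pad_red')[:1]:print(pad(c,d))
c=read_camera('side')
for d in silhouettes('side','teal_bottle'):print(d['p'],*obj(c,'teal_bottle',d))
```

```text
26.15 [ 0.64499912 -0.25452461  0.2286461 ] [ 1.79999185e+02 -4.87858200e-02  9.01503745e+01] 0.08736301298089943
dish 0.65 [305.6, 137.3, 339.5, 174.6] [ 0.64485384 -0.19947457] 0.8574173185204472
[ 0.64595584 -0.19897529]
0.9 [ 0.66446953 -0.32919833] 1.2118580838838966
0.84 [0.4916196  0.23461525] 0.7215198399537712
0.74 [0.5989963 0.0705679] 8.530451511620328
0.57 [0.67040137 0.52297946] 20.575793710671434
```

View pics/w5.png

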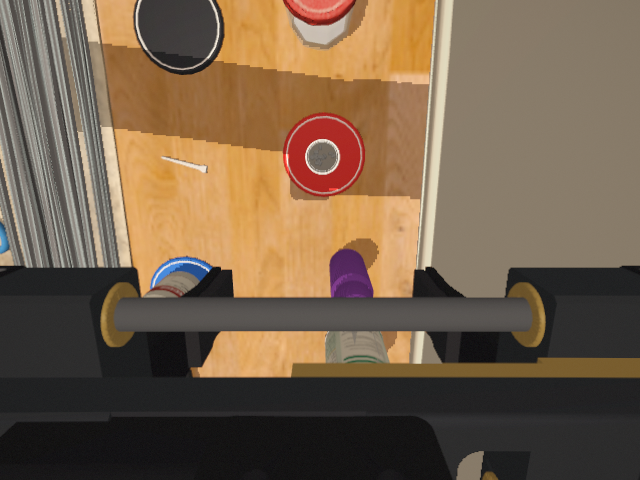

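{"op": "play_rows", "data": {
  "steps": [
    [[0.025, 0, 0, 0, 0, 0, 0.087], [0.02, 0, 0.01, 0, 0, 0, 0.087], [0.009, 0, 0.03, 0, 0, 0, 0.087], [0, 0, 0.035, 0, 0, 0, 0.087], [0, 0, 0.035, 0, 0, 0, 0.087], [0, 0, 0.035, 0, 0, 0, 0.08], [0, 0, 0.025, 0, 0, 0, 0.07], [0, 0, 0.02, 0, 0, 0, 0.07], [0, 0, 0.01, 0, 0, 0, 0.07], [0, 0, 0, 0, 0, 0, 0.07], [0, 0, 0, 0, 0, 0, 0.07]]
  ],
  "force": 8
}}

```text
time_s: 27.5
tool_pos: [0.6456, -0.2027, 0.0295]
tool_rot: [179.9, 0.0, 90.0]
force: [0.2, 0.2, 0.4]
grip_width: 0.0705
grasp_force: 0.0
```

{"op": "play_rows", "data": {
  "steps": [
    [[0.001, 0, 0.01, 0, 0, 0, 0.06], [0, 0, 0.008, 0, 0, 0, 0.055], [0, 0, 0.003, 0, 0, 0, 0.05], [0, 0, 0, 0, 0, 0, 0.05], [0, 0, 0, 0, 0, 0, 0.045], [0, 0, 0, 0, 0, 0, 0.04], [0, 0, 0, 0, 0, 0, 0.03], [0, 0, 0, 0, 0, 0, 0.03], [0, 0, 0, 0, 0, 0, 0.03], [0, 0, 0, 0, 0, 0, 0.03], [0, 0, 0, 0, 0, 0, 0.03]]
  ],
  "force": 8
}}

```text
time_s: 28.6
tool_pos: [0.6449, -0.2018, 0.0074]
tool_rot: [-180.0, 0.0, 90.0]
force: [-0.5, -0.6, 0.2]
grip_width: 0.0299
grasp_force: 0.0
```

Run:
```python
from h import *
o=get_obs();print(o['time_s'],o['tool_pos'],o['grasp_force'],o['grip_width'])
f=[]
for n in('side','wrist'):
    c=read_camera(n)
    for d in silhouettes(n,'dish'):print(n,d['p'],d['extent'],*obj(c,'dish',d))
    f.append(c['frame'])
a=cv2.resize(f[0][150:270,320:480],(640,480));cv2.imwrite('pics/s6.png',cv2.resize(np.hstack([a,f[1]])[...,::-1],(800,300)))
```

```text
28.6 [ 0.64489101 -0.2018208   0.0074306 ] 0.0 0.029897289375047074
side 0.45 [401.5, 200.8, 407.6, 212.3] [ 0.63998909 -0.19169357] 4.312228923537589
wrist 0.78 [286.9, 238.9, 354.4, 299.5] [ 0.64407843 -0.19911255] 14.107204646790649
```

View pics/s6.png

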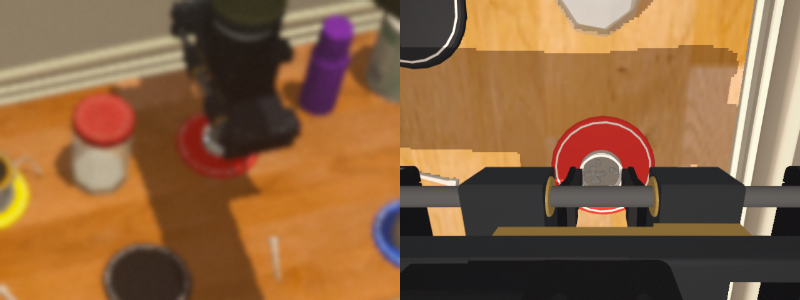

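{"op": "play_rows", "data": {
  "steps": [
    [[0, 0, 0, 0, 0, 0, 0.025], [0, 0, 0, 0, 0, 0, 0.02], [0, 0, 0, 0, 0, 0, 0.02], [0, 0, 0, 0, 0, 0, 0.02]]
  ],
  "force": 6
}}

```text
time_s: 29.2
tool_pos: [0.6449, -0.2018, 0.0074]
tool_rot: [180.0, 0.0, 90.0]
force: [-0.1, -0.0, 0.5]
grip_width: 0.0203
grasp_force: 0.0
```

{"op": "play_rows", "data": {
  "steps": [
    [[0, 0, 0, 0, 0, 0, 0.04], [0, 0, 0, 0, 0, 0, 0.07], [0, 0, 0, 0, 0, 0, 0.07], [0, 0, 0, 0, 0, 0, 0.07], [0, 0, 0, 0, 0, 0, 0.07], [0, 0, -0.02, 0, 0, 0, 0.07], [-0.01, 0, -0.03, 0, 0, 0, 0.087], [-0.02, 0, -0.03, 0, 0, 0, 0.087], [-0.01, 0, -0.02, 0, 0, 0, 0.087], [0, 0, 0, 0, 0, 0, 0.087], [0, 0, 0, 0, 0, 0, 0.087]]
  ]
}}

```text
time_s: 30.3
tool_pos: [0.6448, -0.2415, 0.1072]
tool_rot: [180.0, -0.0, 90.0]
force: [-0.9, 0.3, -0.5]
grip_width: 0.0862
grasp_force: 0.0
```

Run:
```python
from h import *
o=get_obs();print(o['time_s'],o['tool_pos'],o['grasp_force'],o['grip_width'])
for n in('top','side','wrist'):
    c=read_camera(n)
    for d in silhouettes(n,'dish'):print(n,d['p'],d['extent'],*obj(c,'dish',d))
    for d in silhouettes(n,'pad_red')[:1]:print(pad(c,d))
cv2.imwrite('pics/w7.png',c['frame'][...,::-1])
```

```text
30.3 [ 0.64483884 -0.24150043  0.10722213] 0.0 0.08623475743937765
top 0.56 [406.5, 204.3, 420.9, 217.9] [ 0.64417239 -0.20948253] 0.3975115432578775
[ 0.64686278 -0.20091222]
side 0.69 [398.4, 195.1, 414.8, 211.6] [ 0.64824882 -0.20124045] 1.1365011062731014
side 0.36 [475.6, 216.6, 506.0, 252.9] [ 0.47225553 -0.37597424] 17.884154560276045
[ 0.643023   -0.20058049]
wrist 0.62 [295.5, 154.4, 347.5, 208.7] [ 0.64352015 -0.19994799] 1.862002867350526
[ 0.64604388 -0.19904212]
```

View pics/w7.png

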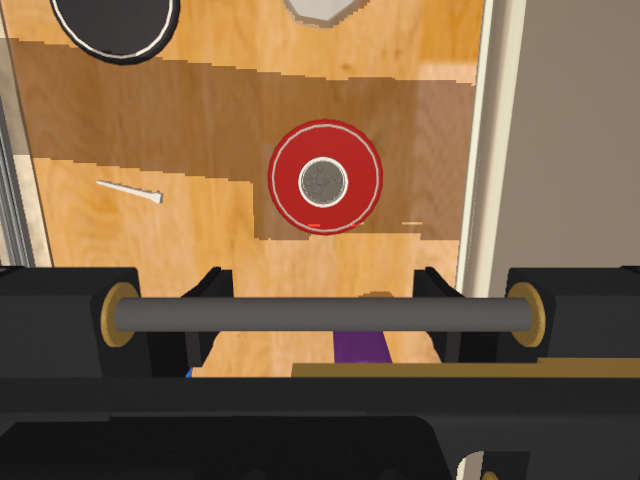

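Run:
```python
from h import *
c=read_camera('wrist');p=get_obs()['tool_pos']
for dz in(0,.01,.02,.04):print(dz,proj(c,np.array([p+[s*.0431,t,dz] for s in(-1,1) for t in(-.0095,.0095)])).round(0).tolist())
```

```text
0 [[244.0, 292.0], [242.0, 259.0], [401.0, 292.0], [403.0, 259.0]]
0.01 [[240.0, 300.0], [238.0, 265.0], [405.0, 300.0], [407.0, 265.0]]
0.02 [[235.0, 308.0], [233.0, 272.0], [410.0, 309.0], [412.0, 272.0]]
0.04 [[225.0, 329.0], [222.0, 289.0], [420.0, 329.0], [423.0, 289.0]]
```

{"op": "play_rows", "data": {
  "steps": [
    [[0.015, 0, 0.02, 0, 0, 0, 0.07], [0.015, 0, 0.03, 0, 0, 0, 0.06], [0.01, 0, 0.025, 0, 0, 0, 0.055], [0, 0, 0.015, 0, 0, 0, 0.055], [0, 0, 0.007, 0, 0, 0, 0.055], [0, 0, 0.003, 0, 0, 0, 0.055], [0, 0, 0, 0, 0, 0, 0.055], [0, 0, 0, 0, 0, 0, 0.055], [0, 0, 0, 0, 0, 0, 0.055], [0, 0, 0, 0, 0, 0, 0.055]]
  ]
}}

```text
time_s: 31.8
tool_pos: [0.6454, -0.2021, 0.0082]
tool_rot: [179.9, 0.0, 90.0]
force: [-0.7, -0.2, -0.5]
grip_width: 0.0549
grasp_force: 0.0
```

{"op": "play_rows", "data": {
  "steps": [
    [[0, 0, 0.001, 0, 0, 0, 0.055], [0, 0, 0, 0, 0, 0, 0.055], [0, 0, 0.001, 0, 0, 0, 0.055], [0, 0, 0, 0, 0, 0, 0.055]]
  ]
}}

```text
time_s: 32.2
tool_pos: [0.6448, -0.2017, 0.0052]
tool_rot: [-180.0, -0.0, 90.0]
force: [-0.1, -0.0, -0.0]
grip_width: 0.0551
grasp_force: 0.0
```

Run:
```python
from h import *
o=get_obs();p=o['tool_pos'];print(p,o['force'],o['grip_width'])
c=read_camera('wrist');cv2.imwrite('pics/w8.png',cv2.resize(c['frame'][180:380,190:450,::-1],(780,600)))
for dz in(0,.01,.02):print(dz,((proj(c,np.array([p+[s*o['grip_width']/2,t,dz] for s in(-1,1) for t in(-.0095,.0095)]))-[190,180])*3).round(0).tolist())
```

```text
[ 0.64476329 -0.20172203  0.00522946] [-0.12168494 -0.00860167 -0.00720753] 0.05507698654085583
0 [[247.0, 335.0], [243.0, 236.0], [547.0, 335.0], [551.0, 236.0]]
0.01 [[239.0, 358.0], [235.0, 255.0], [555.0, 358.0], [559.0, 255.0]]
0.02 [[230.0, 384.0], [225.0, 275.0], [564.0, 384.0], [568.0, 276.0]]
```

View pics/w8.png

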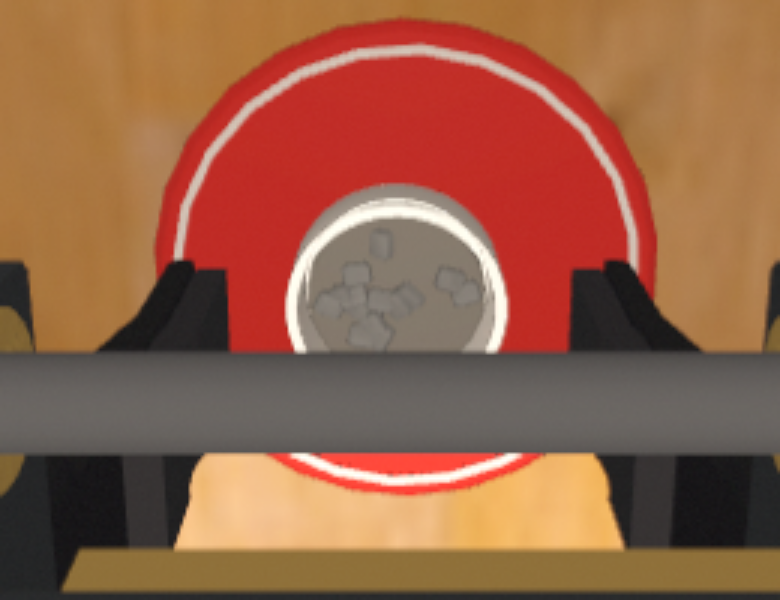

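{"op": "play_rows", "data": {
  "steps": [
    [[0, 0, 0.003, 0, 0, 0, 0.055], [0, 0, 0.003, 0, 0, 0, 0.055], [0, 0, 0.002, 0, 0, 0, 0.055], [0, 0, 0.001, 0, 0, 0, 0.055], [0, 0, 0.001, 0, 0, 0, 0.055], [0, 0, 0, 0, 0, 0, 0.055], [0, 0, 0, 0, 0, 0, 0.055]]
  ]
}}

```text
time_s: 32.95
tool_pos: [0.645, -0.2018, -0.0045]
tool_rot: [180.0, 0.0, 90.0]
force: [-0.0, -0.4, -0.5]
grip_width: 0.0549
grasp_force: 0.0
```

No contact, as suspected: the tips end about 18 mm short of the nominal TCP. A bit lower, then close.

{"op": "play_rows", "data": {
  "steps": [
    [[0, 0, 0.002, 0, 0, 0, 0.055], [0, 0, 0.001, 0, 0, 0, 0.055], [0, 0, 0, 0, 0, 0, 0.05], [0, 0, 0, 0, 0, 0, 0.045], [0, 0, 0, 0, 0, 0, 0.04], [0, 0, 0, 0, 0, 0, 0.035], [0, 0, 0, 0, 0, 0, 0.03], [0, 0, 0, 0, 0, 0, 0.03], [0, 0, 0, 0, 0, 0, 0.03], [0, 0, 0, 0, 0, 0, 0.03]]
  ],
  "force": 8
}}

```text
time_s: 33.95
tool_pos: [0.6449, -0.2018, -0.0075]
tool_rot: [180.0, 0.0, 90.0]
force: [-0.6, -0.0, 0.1]
grip_width: 0.0358
grasp_force: 8.0
```

{"op": "play_rows", "data": {
  "steps": [
    [[0, 0, -0.01, 0, 0, 0, 0.03], [0, 0, -0.02, 0, 0, 0, 0.03], [0, 0, -0.03, 0, 0, 0, 0.03], [0, 0, -0.03, 0, 0, 0, 0.03], [0, 0, -0.03, 0, 0, 0, 0.03], [0, -0.01, -0.02, 0, 0, 0, 0.03], [0.02, -0.025, -0.01, 0, 0, 0, 0.03], [0.03, -0.03, 0, 0, 0, 0, 0.03], [0.03, -0.03, 0, 0, 0, 0, 0.03], [0.03, -0.03, 0, 0, 0, 0, 0.03], [0.015, -0.015, 0, 0, 0, 0, 0.03], [0.005, -0.008, 0, 0, 0, 0, 0.03]]
  ]
}}

```text
time_s: 35.15
tool_pos: [0.4958, -0.0698, 0.1431]
tool_rot: [180.0, 0.1, 90.2]
force: [0.1, -0.5, -0.1]
grip_width: 0.0363
grasp_force: 8.0
```

{"op": "play_rows", "data": {
  "steps": [
    [[0, 0, 0.02, 0, 0, 0, 0.03], [0, 0, 0.03, 0, 0, 0, 0.03], [0, 0, 0.03, 0, 0, 0, 0.03], [0, 0, 0.03, 0, 0, 0, 0.03], [0, 0, 0.015, 0, 0, 0, 0.03], [0, 0, 0.01, 0, 0, 0, 0.03], [0, 0, 0.005, 0, 0, 0, 0.03], [0, 0, 0, 0, 0, 0, 0.03], [0, 0, 0, 0, 0, 0, 0.03], [0, 0, 0, 0, 0, 0, 0.03]]
  ]
}}

```text
time_s: 36.15
tool_pos: [0.4978, -0.072, 0.0035]
tool_rot: [179.9, 0.0, 90.0]
force: [-0.2, -0.1, -0.4]
grip_width: 0.0361
grasp_force: 8.0
```

{"op": "play_rows", "data": {
  "steps": [
    [[0, 0, 0.005, 0, 0, 0, 0.03], [0, 0, 0.003, 0, 0, 0, 0.03], [0, 0, 0.0015, 0, 0, 0, 0.03], [0, 0, 0.001, 0, 0, 0, 0.03], [0, 0, 0, 0, 0, 0, 0.03], [0, 0, 0, 0, 0, 0, 0.03]]
  ]
}}

```text
time_s: 36.75
tool_pos: [0.4967, -0.0718, -0.0077]
tool_rot: [-179.9, 0.0, 90.0]
force: [-2.0, 0.0, 4.4]
grip_width: 0.0361
grasp_force: 8.0
```

{"op": "play_rows", "data": {
  "steps": [
    [[0, 0, 0, 0, 0, 0, 0.038], [0, 0, 0, 0, 0, 0, 0.045], [0, 0, 0, 0, 0, 0, 0.06], [0, 0, 0, 0, 0, 0, 0.07], [0, 0, 0, 0, 0, 0, 0.07], [0, 0, -0.02, 0, 0, 0, 0.07], [0, 0, -0.035, 0, 0, 0, 0.08], [0, 0, -0.045, 0, 0, 0, 0.087], [0, 0, -0.045, 0, 0, 0, 0.087], [0, 0, -0.04, 0, 0, 0, 0.087], [0, 0, -0.03, 0, 0, 0, 0.087], [0, 0, 0, 0, 0, 0, 0.087]]
  ]
}}

```text
time_s: 37.95
tool_pos: [0.4998, -0.072, 0.2114]
tool_rot: [179.6, 0.2, 90.0]
force: [-0.5, 1.0, 0.9]
grip_width: 0.0873
grasp_force: 0.0
```

{"op": "play_rows", "data": {
  "steps": [
    [[-0.02, -0.004, 0, 0, 0, 0, 0.087], [-0.04, -0.004, 0, 0, 0, 0, 0.087], [-0.045, -0.004, 0, 0, 0, 0, 0.087], [-0.045, -0.003, 0, 0, 0, 0, 0.087], [-0.045, -0.003, 0, 0, 0, 0, 0.087], [-0.045, -0.003, 0, 0, 0, 0, 0.087], [-0.045, -0.002, 0, 0, 0, 0, 0.087], [-0.035, -0.001, 0, 0, 0, 0, 0.087], [-0.02, 0, 0, 0, 0, 0, 0.087], [-0.01, 0, 0, 0, 0, 0, 0.087], [0, 0, 0, 0, 0, 0, 0.087], [0, 0, 0, 0, 0, 0, 0.087]]
  ]
}}

```text
time_s: 39.15
tool_pos: [0.4735, -0.4199, 0.2066]
tool_rot: [-180.0, -0.1, 90.1]
force: [-0.7, 0.5, 0.2]
grip_width: 0.087
grasp_force: 0.0
```

Run:
```python
from h import *
o=get_obs();print(o['time_s'],o['tool_pos'],o['tool_rot'],o['grip_width'])
for n in('top','wrist','side'):
    c=read_camera(n)
    for k in('white_bottle','dish'):
      for d in silhouettes(n,k):print(n,k,d['p'],d['extent'],*obj(c,k,d))
    for d in silhouettes(n,'pad_blue')[:1]:print(pad(c,d))
    if n=='wrist':cv2.imwrite('pics/w9.png',c['frame'][...,::-1])
```

```text
39.15 [ 0.47348734 -0.41992374  0.20658378] [-1.79988623e+02 -7.65816746e-02  9.01109837e+01] 0.08703103871422477
top white_bottle 0.75 [462.4, 261.7, 494.1, 281.6] [ 0.47761702 -0.36370455] 0.6479537881676833
top dish 0.6 [357.9, 260.5, 372.5, 271.8] [ 0.49737692 -0.07428214] 1.342881677737239
[ 0.48096156 -0.3661649 ]
wrist white_bottle 0.6 [289.6, 124.8, 356.6, 183.6] [ 0.47388837 -0.36195466] 2.6957856243054152
[ 0.4795355  -0.36345154]
side white_bottle 0.93 [475.2, 215.4, 504.7, 253.3] [ 0.47263757 -0.36548089] 1.3654002417804918
side dish 0.64 [368.6, 252.5, 388.6, 266.6] [ 0.49660024 -0.07247163] 2.567465770842091
side dish 0.45 [469.7, 231.7, 500.4, 258.2] [ 0.46042667 -0.35440027] 8.149380392859484
[ 0.47742339 -0.36579437]
```

View pics/w9.png

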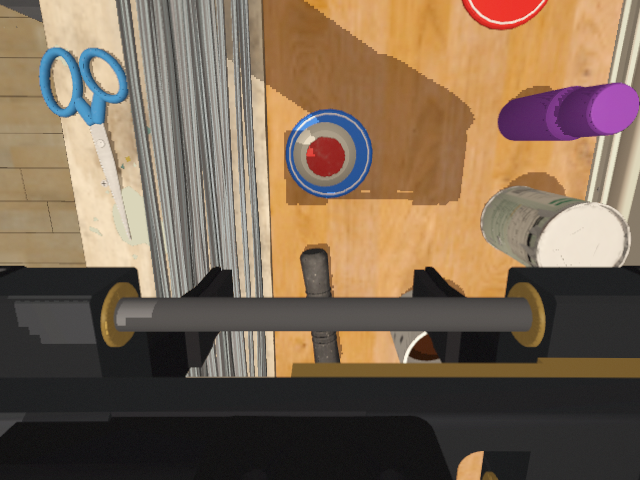

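{"op": "play_rows", "data": {
  "steps": [
    [[0.025, 0, 0, 0, 0, 0, 0.087], [0.02, 0.001, 0.01, 0, 0, 0, 0.087], [0.01, 0, 0.02, 0, 0, 0, 0.087], [0, 0, 0.03, 0, 0, 0, 0.087], [0, 0, 0.03, 0, 0, 0, 0.087], [0, 0, 0.03, 0, 0, 0, 0.087], [0, 0, 0.02, 0, 0, 0, 0.087], [0, 0, 0.012, 0, 0, 0, 0.087], [0, 0, 0.005, 0, 0, 0, 0.087], [0, 0, 0, 0, 0, 0, 0.087], [0, 0, 0, 0, 0, 0, 0.087]]
  ],
  "force": 15
}}

```text
time_s: 40.85
tool_pos: [0.4747, -0.3673, 0.0511]
tool_rot: [179.9, 0.1, 90.0]
force: [0.2, -0.8, 0.6]
grip_width: 0.0867
grasp_force: 0.0
```

{"op": "play_rows", "data": {
  "steps": [
    [[0.001, 0, 0.002, 0, 0, 0, 0.087], [0, 0, 0.002, 0, 0, 0, 0.087], [0, 0, 0.001, 0, 0, 0, 0.087], [0, 0, 0.001, 0, 0, 0, 0.087], [0, 0, 0, 0, 0, 0, 0.087], [0, 0, 0, 0, 0, 0, 0.087]]
  ]
}}

```text
time_s: 41.45
tool_pos: [0.4739, -0.3658, 0.044]
tool_rot: [-180.0, 0.0, 90.0]
force: [-0.7, -0.4, 0.1]
grip_width: 0.087
grasp_force: 0.0
```

Run:
```python
from h import *
o=get_obs();print(o['tool_pos'],o['force'])
f=read_camera('wrist')['frame'];g=read_camera('side')['frame']
a=cv2.resize(g[190:270,440:540],(600,480));cv2.imwrite('pics/m10.png',cv2.resize(np.hstack([a,f])[...,::-1],(800,310)))
```

```text
[ 0.47389935 -0.36579307  0.04395554] [-0.6760998  -0.41624059  0.11525761]
```

View pics/m10.png

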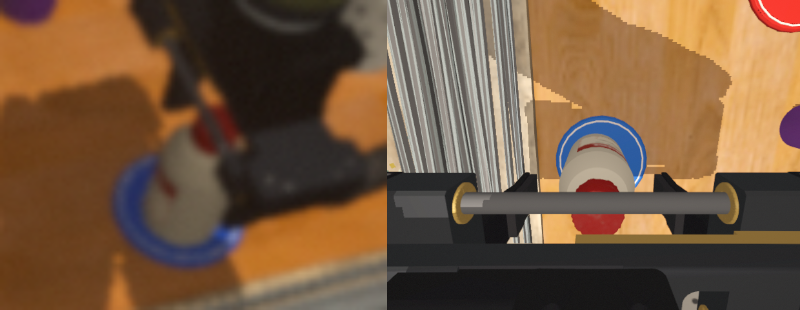

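{"op": "play_rows", "data": {
  "steps": [
    [[0, 0, 0.001, 0, 0, 0, 0.087], [0, 0, 0.001, 0, 0, 0, 0.087], [0, 0, 0.001, 0, 0, 0, 0.087], [0, 0, 0, 0, 0, 0, 0.087]]
  ]
}}

```text
time_s: 41.95
tool_pos: [0.4738, -0.3657, 0.0407]
tool_rot: [-180.0, -0.0, 90.0]
force: [0.3, -0.5, 0.4]
grip_width: 0.087
grasp_force: 0.0
```

{"op": "play_rows", "data": {
  "steps": [
    [[0, 0, 0, 0, 0, 0, 0.075], [0, 0, 0, 0, 0, 0, 0.065], [0, 0, 0, 0, 0, 0, 0.055], [0, 0, 0, 0, 0, 0, 0.045], [0, 0, 0, 0, 0, 0, 0.045], [0, 0, 0, 0, 0, 0, 0.045], [0, 0, 0, 0, 0, 0, 0.045], [0, 0, 0, 0, 0, 0, 0.045]]
  ],
  "force": 15
}}

```text
time_s: 42.75
tool_pos: [0.4741, -0.3658, 0.041]
tool_rot: [180.0, 0.0, 90.0]
force: [0.1, 0.6, 0.0]
grip_width: 0.0528
grasp_force: 15.0
```

{"op": "play_rows", "data": {
  "steps": [
    [[0, 0, -0.01, 0, 0, 0, 0.045], [0, 0, -0.02, 0, 0, 0, 0.045], [0, 0, -0.035, 0, 0, 0, 0.045], [0, 0, -0.035, 0, 0, 0, 0.045], [0, 0, -0.03, 0, 0, 0, 0.045], [0.015, 0.015, -0.02, 0, 0, 0, 0.045], [0.03, 0.03, 0, 0, 0, 0, 0.045], [0.033, 0.035, 0, 0, 0, 0, 0.045], [0.033, 0.035, 0, 0, 0, 0, 0.045], [0.03, 0.03, 0, 0, 0, 0, 0.045], [0.015, 0.016, 0, 0, 0, 0, 0.045], [0.009, 0.01, 0, 0, 0, 0, 0.045]]
  ]
}}

```text
time_s: 43.95
tool_pos: [0.646, -0.1977, 0.1911]
tool_rot: [-180.0, -0.1, 90.2]
force: [0.2, -0.2, -0.9]
grip_width: 0.0524
grasp_force: 15.0
```

{"op": "play_rows", "data": {
  "steps": [
    [[0, 0, 0.02, 0, 0, 0, 0.045], [0, 0, 0.03, 0, 0, 0, 0.045], [0, 0, 0.03, 0, 0, 0, 0.045], [0, 0, 0.025, 0, 0, 0, 0.045], [0, 0, 0.015, 0, 0, 0, 0.045], [0, 0, 0.01, 0, 0, 0, 0.045], [0, 0, 0.006, 0, 0, 0, 0.045], [0, 0, 0, 0, 0, 0, 0.045], [0, 0, 0, 0, 0, 0, 0.045], [0, 0, 0, 0, 0, 0, 0.045]]
  ]
}}

```text
time_s: 44.95
tool_pos: [0.6457, -0.2009, 0.0562]
tool_rot: [179.9, 0.0, 90.0]
force: [0.8, 0.4, -0.9]
grip_width: 0.0526
grasp_force: 15.0
```

{"op": "play_rows", "data": {
  "steps": [
    [[0, 0, 0.006, 0, 0, 0, 0.045], [0, 0, 0.004, 0, 0, 0, 0.045], [0, 0, 0.002, 0, 0, 0, 0.045], [0, 0, 0.0015, 0, 0, 0, 0.045], [0, 0, 0.001, 0, 0, 0, 0.045], [0, 0, 0, 0, 0, 0, 0.045], [0, 0, 0, 0, 0, 0, 0.045]]
  ]
}}

```text
time_s: 45.65
tool_pos: [0.6448, -0.2009, 0.041]
tool_rot: [-180.0, 0.0, 90.0]
force: [-2.6, 0.1, 3.8]
grip_width: 0.0528
grasp_force: 15.0
```

Contact with the pad felt. Release, rise, go to the dish on black.

{"op": "play_rows", "data": {
  "steps": [
    [[0, 0, 0, 0, 0, 0, 0.055], [0, 0, 0, 0, 0, 0, 0.06], [0, 0, 0, 0, 0, 0, 0.087], [0, 0, 0, 0, 0, 0, 0.087], [0, 0, 0, 0, 0, 0, 0.087], [0, 0, -0.02, 0, 0, 0, 0.087], [0, 0, -0.04, 0, 0, 0, 0.087], [0, 0, -0.045, 0, 0, 0, 0.087], [0, 0, -0.04, 0, 0, 0, 0.087], [0, 0, -0.02, 0, 0, 0, 0.087], [0, 0, 0, 0, 0, 0, 0.087]]
  ]
}}

```text
time_s: 46.75
tool_pos: [0.6472, -0.2008, 0.2098]
tool_rot: [179.6, 0.1, 90.0]
force: [0.6, 0.6, -0.6]
grip_width: 0.0871
grasp_force: 0.0
```

{"op": "play_rows", "data": {
  "steps": [
    [[0.015, -0.015, 0, 0, 0, 0, 0.087], [0.03, -0.033, 0, 0, 0, 0, 0.087], [0.033, -0.035, 0, 0, 0, 0, 0.087], [0.03, -0.035, 0, 0, 0, 0, 0.087], [0.015, -0.022, 0, 0, 0, 0, 0.087], [0.006, -0.009, 0, 0, 0, 0, 0.08], [0, 0, 0.02, 0, 0, 0, 0.07], [0, 0, 0.035, 0, 0, 0, 0.07], [0, 0, 0.035, 0, 0, 0, 0.07], [0, 0, 0.03, 0, 0, 0, 0.07], [0, 0, 0, 0, 0, 0, 0.07], [0, 0, 0, 0, 0, 0, 0.07]]
  ]
}}

```text
time_s: 47.95
tool_pos: [0.4961, -0.072, 0.0853]
tool_rot: [-180.0, -0.1, 90.0]
force: [0.1, -0.3, 0.8]
grip_width: 0.0699
grasp_force: 0.0
```

Run:
```python
from h import *
o=get_obs();print(o['time_s'],o['tool_pos'],o['tool_rot'],o['grip_width'])
for n in('top','side','wrist'):
    c=read_camera(n)
    for k in('white_bottle','dish'):
      for d in silhouettes(n,k):print(n,k,d['p'],d['extent'],*obj(c,k,d))
```

```text
47.95 [ 0.49605677 -0.0719555   0.0852987 ] [-1.79955507e+02 -7.46660126e-02  8.99763059e+01] 0.0698902248816836
top white_bottle 0.76 [401.6, 197.0, 426.9, 219.2] [ 0.64791613 -0.20467381] 0.8558228543194559
side white_bottle 0.59 [408.4, 177.5, 420.7, 206.9] [ 0.65555845 -0.21768665] 7.212808411056585
side dish 0.59 [370.8, 251.8, 385.9, 266.4] [ 0.49811733 -0.07208389] 0.5384900998195405
wrist dish 0.84 [298.4, 208.8, 349.0, 264.6] [ 0.49793117 -0.06986494] 0.9422815635508073
```

{"op": "play_rows", "data": {
  "steps": [
    [[0, 0, 0.02, 0, 0, 0, 0.065], [0, 0, 0.03, 0, 0, 0, 0.06], [0, 0, 0.02, 0, 0, 0, 0.055], [0, 0, 0.012, 0, 0, 0, 0.055], [0, 0, 0.006, 0, 0, 0, 0.055], [0, 0, 0.003, 0, 0, 0, 0.055], [0, 0, 0.001, 0, 0, 0, 0.055], [0, 0, 0, 0, 0, 0, 0.05], [0, 0, 0, 0, 0, 0, 0.045], [0, 0, 0, 0, 0, 0, 0.04], [0, 0, 0, 0, 0, 0, 0.035], [0, 0, 0, 0, 0, 0, 0.03]]
  ],
  "force": 8
}}

```text
time_s: 49.6
tool_pos: [0.4961, -0.0719, -0.0063]
tool_rot: [180.0, 0.0, 90.0]
force: [-1.0, -0.2, 1.1]
grip_width: 0.0356
grasp_force: 8.0
```

{"op": "play_rows", "data": {
  "steps": [
    [[0, 0, 0, 0, 0, 0, 0.03], [0, 0, 0, 0, 0, 0, 0.03], [0, 0, 0, 0, 0, 0, 0.03], [0, 0, 0, 0, 0, 0, 0.03]]
  ]
}}

```text
time_s: 50.0
tool_pos: [0.4961, -0.0719, -0.0064]
tool_rot: [180.0, 0.0, 90.0]
force: [-0.3, 0.1, 3.1]
grip_width: 0.0356
grasp_force: 8.0
```

{"op": "play_rows", "data": {
  "steps": [
    [[0, 0, -0.01, 0, 0, 0, 0.03], [0, 0, -0.03, 0, 0, 0, 0.03], [0, 0, -0.035, 0, 0, 0, 0.03], [0, 0, -0.03, 0, 0, 0, 0.03], [-0.015, 0, -0.02, 0, 0, 0, 0.03], [-0.03, -0.002, 0, 0, 0, 0, 0.03], [-0.04, -0.003, 0, 0, 0, 0, 0.03], [-0.045, -0.003, 0, 0, 0, 0, 0.03], [-0.045, -0.003, 0, 0, 0, 0, 0.03], [-0.045, -0.003, 0, 0, 0, 0, 0.03], [-0.04, -0.003, 0, 0, 0, 0, 0.03], [-0.025, 0, 0, 0, 0, 0, 0.03]]
  ]
}}

```text
time_s: 51.2
tool_pos: [0.4772, -0.3608, 0.1185]
tool_rot: [-180.0, 0.0, 89.8]
force: [-0.1, 0.2, -0.9]
grip_width: 0.0357
grasp_force: 8.0
```

{"op": "play_rows", "data": {
  "steps": [
    [[-0.009, 0, 0, 0, 0, 0, 0.03], [0, 0, 0.015, 0, 0, 0, 0.03], [0, 0, 0.03, 0, 0, 0, 0.03], [0, 0, 0.03, 0, 0, 0, 0.03], [0, 0, 0.02, 0, 0, 0, 0.03], [0, 0, 0.015, 0, 0, 0, 0.03], [0, 0, 0.006, 0, 0, 0, 0.03], [0, 0, 0, 0, 0, 0, 0.03], [0, 0, 0, 0, 0, 0, 0.03], [0, 0, 0, 0, 0, 0, 0.03]]
  ]
}}

```text
time_s: 52.2
tool_pos: [0.4798, -0.3662, 0.0037]
tool_rot: [179.9, 0.1, 90.0]
force: [-0.1, 0.1, -0.2]
grip_width: 0.0352
grasp_force: 8.0
```

{"op": "play_rows", "data": {
  "steps": [
    [[0, 0, 0.005, 0, 0, 0, 0.03], [0, 0, 0.003, 0, 0, 0, 0.03], [0, 0, 0.0015, 0, 0, 0, 0.03], [0, 0, 0.0005, 0, 0, 0, 0.03], [0, 0, 0, 0, 0, 0, 0.03], [0, 0, 0, 0, 0, 0, 0.03]]
  ]
}}

```text
time_s: 52.8
tool_pos: [0.4788, -0.366, -0.0065]
tool_rot: [-180.0, 0.0, 90.0]
force: [-2.8, 1.3, 7.0]
grip_width: 0.0357
grasp_force: 8.0
```

{"op": "play_rows", "data": {
  "steps": [
    [[0, 0, 0, 0, 0, 0, 0.038], [0, 0, 0, 0, 0, 0, 0.045], [0, 0, 0, 0, 0, 0, 0.06], [0, 0, 0, 0, 0, 0, 0.07], [0, 0, 0, 0, 0, 0, 0.07], [0, 0, -0.02, 0, 0, 0, 0.07], [0, 0, -0.035, 0, 0, 0, 0.08], [0, 0, -0.045, 0, 0, 0, 0.087], [0, 0, -0.045, 0, 0, 0, 0.087], [0, 0, -0.04, 0, 0, 0, 0.087], [0, 0, -0.03, 0, 0, 0, 0.087], [0, 0, 0, 0, 0, 0, 0.087]]
  ]
}}

```text
time_s: 54.0
tool_pos: [0.4815, -0.3671, 0.2128]
tool_rot: [179.6, 0.3, 90.0]
force: [-0.8, -0.4, 0.6]
grip_width: 0.0867
grasp_force: 0.0
```

{"op": "play_rows", "data": {
  "steps": [
    [[-0.03, 0, 0, 0, 0, 0, 0.087], [-0.04, 0, 0, 0, 0, 0, 0.087], [-0.04, 0, 0, 0, 0, 0, 0.087], [-0.02, 0, 0, 0, 0, 0, 0.087], [0, 0, 0, 0, 0, 0, 0.087], [0, 0, 0, 0, 0, 0, 0.087]]
  ]
}}

```text
time_s: 54.6
tool_pos: [0.4788, -0.495, 0.206]
tool_rot: [-180.0, -0.1, 90.0]
force: [-0.5, 1.1, 0.6]
grip_width: 0.0869
grasp_force: 0.0
```

Run:
```python
from h import *
o=get_obs();print(o['time_s'],o['tool_pos'])
f=[]
for n in('top','side'):
    c=read_camera(n);f.append(c['frame'])
    for k,pd in(('white_bottle','red'),('dish','blue'),('reel','yellow'),('teal_bottle','green')):
      for d in silhouettes(n,'reel_axis' if k=='reel' else k):print(n,k,round(d['p'],2),*obj(c,k,d))
      for d in silhouettes(n,'pad_'+pd)[:1]:print('   pad',pad(c,d))
    for d in silhouettes(n,'jar')[:1]:print('jar',obj(c,'jar',d,0))
a=cv2.resize(f[0][160:310,200:520],(640,300));b=cv2.resize(f[1][130:320,220:540],(505,300))
cv2.imwrite('pics/fin.png',cv2.resize(np.hstack([a,b])[...,::-1],(800,210)))
```

```text
54.6 [ 0.47877669 -0.49498871  0.20599434]
top white_bottle 0.62 [ 0.64900508 -0.19468833] 2.6155079736027744
   pad [ 0.6493057  -0.20470629]
top dish 0.53 [ 0.47684977 -0.37104195] 1.0640282327873933
   pad [ 0.48189979 -0.36346274]
top reel 0.55 [0.64488617 0.05911903] 0.9477736673148058
   pad [0.64514261 0.06073816]
top teal_bottle 0.96 [0.61589351 0.51756506] 1.334077858506987
top teal_bottle 0.81 [0.49681363 0.24064741] 4.862777602492173
top teal_bottle 0.71 [ 0.67008508 -0.32860194] 3.6342080837959543
top teal_bottle 0.59 [0.61116246 0.17964435] 0.5984282224885931
   pad [0.49659914 0.23337905]
jar (array([ 0.6388268 , -0.06285752]), np.float64(1.2050460388009014))
side white_bottle 0.97 [ 0.6373755  -0.19616656] 3.3064470957876324
side white_bottle 0.64 [0.59194764 0.08138159] 10.096267787869834
   pad [ 0.64440229 -0.20101881]
side dish 0.45 [ 0.47585345 -0.365224  ] 0.3400456596268384
   pad [ 0.47727529 -0.3647413 ]
side reel 0.84 [0.63712771 0.05724428] 1.3724167256570468
side reel 0.38 [0.47144709 0.23306763] 3.7970658043701633
   pad [0.64043932 0.05995549]
side teal_bottle 0.95 [0.48861517 0.23242579] 1.06476130853423
side teal_bottle 0.86 [0.60691343 0.18604713] 1.7216254484643798
side teal_bottle 0.71 [ 0.6597048  -0.33048147] 2.3577753233943213
side teal_bottle 0.6 [0.67694649 0.51978718] 23.844895833039487
   pad [0.49346397 0.23377711]
jar (array([ 0.6404841 , -0.06533146]), np.float64(0.2631915740449813))
```

View pics/fin.png

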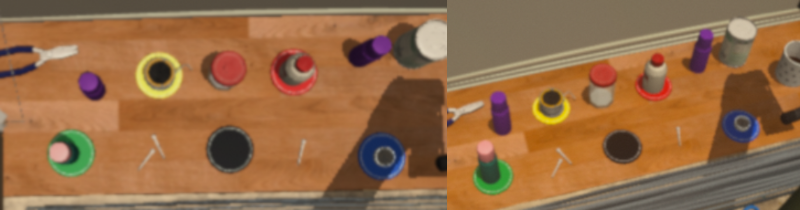

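The picture shows all four supplies upright on their own pads: teal on green, reel on yellow, white on red and dish on blue. Each looks centred within a few mm, the black pad is empty, and the jar hasn't moved.

```bash
python3 -c "
from cell import sign_off;print(sign_off())"
```

```text
the job is handed in; nothing more can be done
None
```

The swap is finished and handed in at about 55 s of the 131 s allowed. In the last camera check, all four supplies stood upright near the middle of their own pads and the jar had not moved; I got no verdict back from the judging.

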